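# Shut off the under-sink supply and divert the line to the drain cup

### The job

Shut off the water first: with a fingertip, gently push the long lever of the valve round until it stands square across its pipe. Then push the pointer arm of the three-way diverter round until it points at the open drain cup, so that the line can drain, and let go. Leave the loose washing-up things where they are.

Things in the scene. Friction and masses are not known exactly. Their poses are not given: they have to be found in the camera images.
- pipework: Fixed pipework: white pipe, 26 mm thick, axis 35 mm high, along its own y, from a floor elbow (y +245 mm) through a brass lever valve (y +130, 56 mm high) to a round brass diverter (y -90, 60 mm wide and high). From the diverter three 24 mm outlet stubs run to fittings 120 mm from its pivot: one towards -y, one 1.4 rad to each side. Origin on the floor under the pipe, x away from the robot.
- valve_pivot (a point): Pivot of the long lever: on its vertical axis, 84 mm above the floor, at mid-thickness of the lever. Axes are those of the pipework.
- lever_tip (a point): Outer end of the long lever, 108 mm from its pivot, 84 mm above the floor; own x points outward along the lever, z up. A level steel bar 14 mm wide, 12 mm thick; its outer 60 mm in a black rubber sleeve 18 mm wide, 16 mm thick (76 to 92 mm above the floor).
- lever (a joint): Long lever's angle, rad, anticlockwise from above: 0 = along the pipe, pointing to the pipework's +y (open); 1.57 = square across it, pointing to its -x, the robot's side (shut). Hard stops at 0 and 1.60; starts at 0 to 0.5. Takes 0.3 N m (about 4 N near the tip) and stays where left. Not to be pushed with over 40 N.
- diverter_pivot (a point): Pivot of the pointer arm: on its vertical axis, 84 mm above the floor, at mid-thickness of the arm. Axes are those of the pipework.
- pointer_tip (a point): Point of the pointer arm, 84.5 mm from its pivot, 84 mm above the floor; own x points outward along the arm, z up. The arm is a bare steel bar 14 mm wide and 14 mm thick (77 to 91 mm above the floor) with a 27 mm wide arrow point in the outer 27 mm. Shorter than the lever.
- pointer (a joint): Pointer's angle, rad, anticlockwise from above: 0 = towards the pipework's -y; the outlets lie at -1.4 (robot's side), 0 and +1.4 (far side). Hard stops at -1.75 and 1.75; starts at 0.4 to 1.0, between two outlets. Takes 0.2 N m (about 3 N near the tip) and stays where left. Not to be pushed with over 40 N.
- drain_cup: The open drain cup: a white funnel-shaped cup, open at the top, rim 68 mm across, 56 mm high, at the end of one of the three outlets (which one varies). Fixed. Origin on the floor at its middle.
- standpipe: White upright capped pipe, 36 mm across below, 24 to 30 mm above, 95 mm high, at the end of another outlet. Fixed. Origin on the floor at its middle.
- blank_plug: White closed round plug, 52 mm across, 52 mm high, flat top, at the end of the remaining outlet. Fixed. Origin on the floor at its middle.
- jug: Glass measuring jug, loose, 104 mm across, 115 mm high, handle on its own +y reaching 88 mm out; stands on the far side of the pipe. Origin: middle of its underside.
- bottle_brush: Bottle brush, loose, lying along its own x, 250 mm long, bristle head (+x end) 44 mm thick; lies on the robot's side of the valve. Origin: on the floor under its length, 125 mm from the head's end and 130 mm from the other. (Not listed: fixed dish tubs and a dish rack, up to 220 mm high, more than 0.42 m to the right and left.)
- soap: Clear plastic bottle, loose, 60 mm across, 160 mm high; stands on the far side of the valve. Origin: middle of its underside.
- scourer: Scouring block, loose, 70 x 100 x 30 mm, on the robot's side of the pipe between valve and diverter. Origin: middle of its underside.
- tumbler: Steel tumbler, loose, 72 mm across, 85 mm high, beyond the diverter on the far side. Origin: middle of its underside.
There are look-alikes about, which are no part of the job. Leave any yellow look-alike of the drain_cup alone.

How it is judged:
By the outcome, as a careful person would: the job done as asked, in the order asked, and still so for the second after the job is handed in, with the robot touching nothing.
It also fails if it takes over 58 s, if anything falls off the work surface, if the arm or the gripper's body presses on something with over 40 N, if the wrist force passes 120 N, or if a joint passes its speed limit or range.

### The arm

A 6-joint arm with a two-finger parallel gripper is mounted at the origin on the work surface. World frame = base frame: x ahead of the robot, y to its left, z up, the work surface at z = 0. Lengths are in m, angles in rad, forces in N, time in s.
With the tool pointing down it reaches from about 0.25 to 0.725 m from the base axis. Payload 4 kg.
Tool frame: the origin (TCP) lies at the very end of the fingers, on their centre line; the grasp point (between the pads) lies 19 mm behind it; z points along the fingers, y is the line along which they close (so a half turn about z gives the same grasp; the last joint's range is limited). The gripper opens to 85 mm and grips with 20 to 120 N. Pads are 22 mm wide; open, the fingers measure 114 mm over their backs; the gripper's body (76 mm by 85 mm) begins 54 mm behind the grasp point. The pads swing forward as they close: fully open they stand 13 mm farther back than shut.
Start: joints at [-1.102, 0.241, 0.005, 1.335, 0, 1.571], TCP at [0.226, -0.446, 0.231] pointing down, gripper open.
Joint ranges: [-2.72, 2.72], [-1.05, 1.87], [-1.09, 1.28], [-1.99, 2.15], [-1.42, 1.44], [-3.14, 3.14]. Speed limits (rad/s): [2.79, 2.79, 3.14, 3.14, 3.14, 3.14].

### API

Orientations are given as a unit quaternion [x, y, z, w].
In Python, from workcell import telemetry, vision, workorder gives the robot as it stands.
- The arm moves only by the shell command python3 -m inch 'ROWS'. ROWS is JSON, a list of rows, each a list of 3 entries, a list of its own where there are three numbers: the turn, a rotation vector about the tool's x, y, z scaled (see below), then the shift along the tool's x, y, z scaled (see below), then the closure, from -1 (fully open) to 1 (shut). A call has 1 to 10 rows; each row shifts and turns the commanded pose from where the row before left it, along the tool's axes as they then stand; what a row does not reach is not made up. The controller multiplies each number of a shift by 0.3 m and each number of a turn by 360 degrees. A row lasts 1/12 s, in which the tool goes at most 41.7 mm and 7.16 degrees, less where a joint would pass 70% of its speed; a pose out of reach is approached as far as the arm can. A call with a number of a shift or a turn outside -1 to 1 is refused whole. A call with a gripper value outside its range is refused whole. The fingers move at their own pace and stop on an object; the grip force is fixed at half the most. Time passes only in rows, so rows that do not move let the fingers close. It gives the time, the measured TCP pose, the force, the opening and the grip force at its end, in the units of the state.
- telemetry.get_obs(): the state, without advancing time (a new reading comes with each control period).
- vision.camera(name): name is "scene" or "top" or "wrist"; returns a dict with "img" (400x640x3 uint8, red, green, blue), "fov_y" (degrees; the focal length in pixels is half the picture's height over the tangent of half this angle, whatever the lens; pixels are square), "cx", "cy" (the principal point, pixels), "D" ([k1, k2, p1, p2, k3] as OpenCV has them; the pictures are not rectified), "pose" (4x4, takes a point from camera to world coordinates). Camera axes: x right, y up, looking along -z (the intrinsics and any distortion apply to the point x, -y, -z); pixel columns grow to the right and rows downward; lengths in m; the calibration is good to about 2 mm. A picture is of the moment at which its call begins. There is no depth.
- workorder.job_done(): hands the job in; it is judged then, once.
The state is a dict: "clock": time; "joint_pos": joint angles; "joint_vel": joint speeds; "tau": joint torques, N m; "eef_pos": TCP position; "tool_rot": TCP orientation; "ft_force": force on the tool from outside, world axes, zero at the start; "ft_torque": the same for the moment, N m; "grip_width": finger opening in m; "grasp_force": force on a finger pad.
Only numpy, scipy, OpenCV 4.12 (cv2) and the standard library are available. Lean on these libraries where they do the work, as an engineer would, in place of code of your own. Each camera call takes 0.05 s, during which the arm holds its last target. There are 200 camera calls.

## Working session

There is one attempt and no reset: what is moved stays moved. The work goes in short steps, Python scripts to look and compute and a shell command to move; the robot and the scene stay as the last step left them, time stands still between calls to the robot, and variables do not carry over. Pictures are saved under pics/ and viewed, at most 10 in all, crops included, and the job is handed in when it is done.

```bash
mkdir -p pics
cat > h.py <<'E'
import numpy as np, cv2, pickle
from workcell import telemetry, vision, workorder
from scipy.spatial.transform import Rotation as R
def snap(n,f):
    c=vision.camera(n); pickle.dump(c,open(f'pics/{f}.pkl','wb')); cv2.imwrite(f'pics/{f}.png',c['img'][:,:,::-1]); return c
def load(f): return pickle.load(open(f'pics/{f}.pkl','rb'))
def K(c):
    f=200/np.tan(np.radians(c['fov_y'])/2); return np.array([[f,0,c['cx']],[0,f,c['cy']],[0,0,1.]])
def ray(c,px):
    u=cv2.undistortPoints(np.array([[px]],float),K(c),np.array(c['D'],float))[0,0]
    P=np.array(c['pose']); return P[:3,3],P[:3,:3]@np.array([u[0],-u[1],-1])
def at(c,px,z):
    o,d=ray(c,px); return o+d*(z-o[2])/d[2]
def proj(c,p):
    P=np.array(c['pose']); q=P[:3,:3].T@(np.array(p,float)-P[:3,3]); q=q*[1,-1,-1]
    return cv2.projectPoints(q.reshape(1,1,3),np.zeros(3),np.zeros(3),K(c),np.array(c['D'],float))[0].ravel()
def crop(f,x0,y0,x1,y1,s,o):
    im=cv2.imread(f'pics/{f}.png')[y0:y1,x0:x1]; cv2.imwrite(f'pics/{o}.png',cv2.resize(im,None,fx=s,fy=s,interpolation=cv2.INTER_CUBIC))
E
python3 - <<'E'
from h import *
a=snap('top','top1'); b=snap('scene','sc1')
print(np.array(a['pose']).round(3),a['fov_y'],a['D'],np.array(b['pose']).round(3))
o=telemetry.get_obs(); print(o)
E
```

```text
[[-4.000e-03  9.940e-01 -1.070e-01  4.560e-01]
 [-1.000e+00 -1.000e-03  2.500e-02  2.400e-02]
 [ 2.400e-02  1.070e-01  9.940e-01  1.168e+00]
 [ 0.000e+00  0.000e+00  0.000e+00  1.000e+00]] 43.29453324469094 [-0.1602871  0.         0.         0.         0.       ] [[-0.098 -0.739  0.666  1.112]
 [ 0.995 -0.081  0.056  0.063]
 [ 0.013  0.668  0.744  0.676]
 [ 0.     0.     0.     1.   ]]
{'clock': 0.1, 'joint_pos': array([-1.10200692e+00,  2.41350577e-01,  3.85339510e-03,  1.33518466e+00,
        3.02979137e-06,  1.57082244e+00]), 'joint_vel': array([-0.00135871, -0.00129036,  0.00346571,  0.00070853,  0.00053607,
       -0.00073945]), 'tau': array([ 5.66274830e-04, -3.73138905e+01,  2.53009647e+01,  1.08696232e-02,
        2.73173526e-05, -8.71923504e-06]), 'eef_pos': array([ 0.22565005, -0.44555582,  0.23049339]), 'tool_rot': array([ 9.72657702e-01,  2.32241482e-01, -2.17498536e-04, -9.17329249e-04]), 'ft_force': array([-0.38082195, -0.03360061,  0.75671049]), 'ft_torque': array([0.00152357, 0.00610661, 0.00363777]), 'grasp_force': 0.0, 'grip_width': 0.08540242106547456}
```

View pics/top1.png

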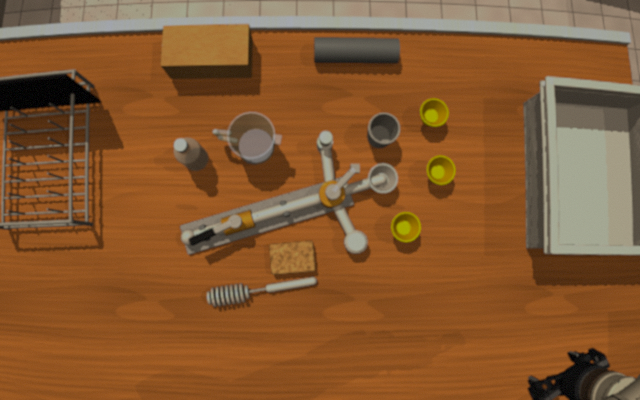

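View pics/sc1.png

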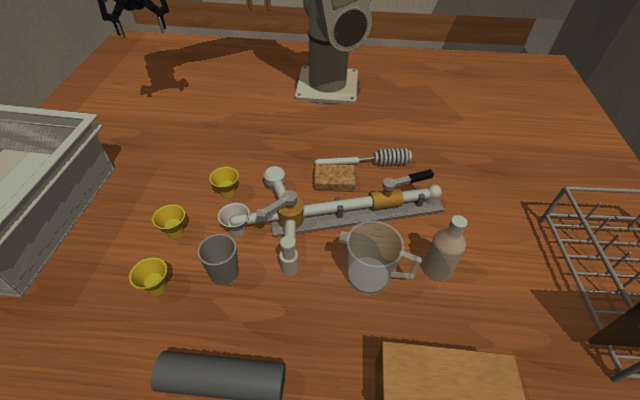

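Top view: the candidates for the drain cup are the white funnel at (382,179) on the straight outlet, and yellow look-alikes at (434,113), (441,171) and (406,228). The steel tumbler is at (384,130), the plug at (355,242) and the standpipe at (325,141). I choose the white funnel. The lever's black sleeve is at (200,237) and the arrow at (355,170). I'll check this in a close crop.

Run:
```python
from h import *
crop('top1',170,110,420,310,3.2,'c1')
```

```text
(no output)
```

View pics/c1.png

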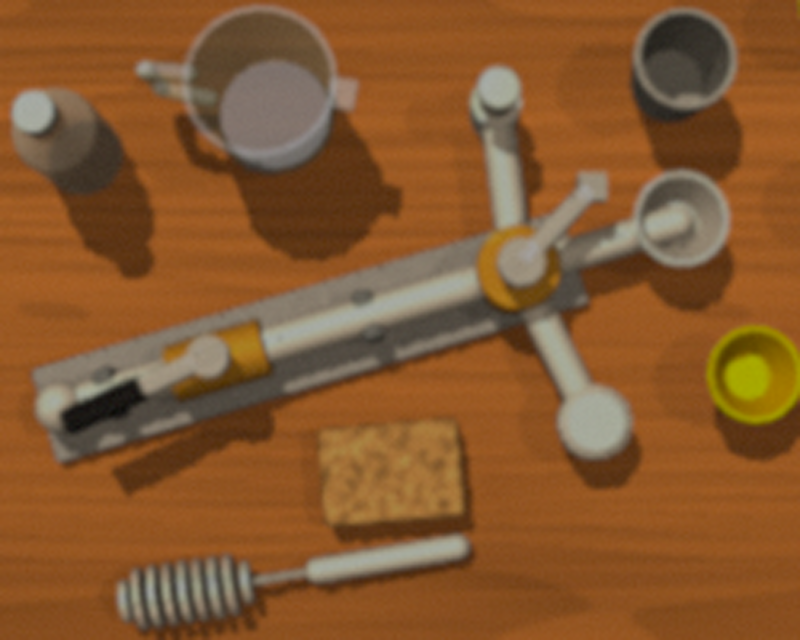

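The crop confirms it: the white funnel is on the straight outlet. Crop pixels: lever pivot (210,357), lever tip (68,420), diverter cap (523,262), arrow tip (600,182), cup rim (683,219), plug (594,422), standpipe (498,88).

Run:
```python
from h import *
c=load('top1')
g=lambda x,y,z: at(c,(170+(x+.5)/3.2-.5,110+(y+.5)/3.2-.5),z)[:2]
V=g(210,357,.097);L=g(68,420,.092);D=g(523,262,.1);T=g(600,182,.091);C=g(683,219,.056);S=g(498,88,.095);P=g(594,422,.052);E=g(55,405,.045)
for n,v in zip('VLDTCSPE',(V,L,D,T,C,S,P,E)): print(n,v.round(4))
n=np.linalg.norm
print('VL',n(L-V),'VD',n(V-D),'DT',n(T-D),'DC,S,P',n(C-D),n(S-D),n(P-D))
an=lambda v:np.arctan2(v[1],v[0])
py=an(V-D); print('pipe y dir',py, 'yaw',py-np.pi/2)
print('lever',an(L-V)-py,'pointer',an(T-D)-an(D-V),'cup',an(C-D)-an(D-V), 'S',an(S-D)-an(D-V),'P',an(P-D)-an(D-V))
for nme,x,y,z in [('brushhead',118,590,.022),('brushend',470,545,.01),('bh2',250,580,.03),('sc1',322,432,.03),('sc2',460,425,.03),('sc3',465,515,.03),('sc4',330,525,.03),('jug',262,80,.115),('tumb',685,60,.085),('soap',35,112,.16),('yellow',755,375,.056)]: print(nme,g(x,y,z).round(3))
```

```text
V [0.5178 0.1695]
L [0.4758 0.2653]
D [ 0.5807 -0.0389]
T [ 0.6364 -0.0922]
C [ 0.6161 -0.1541]
S [ 0.7004 -0.0232]
P [ 0.4748 -0.0902]
E [0.4871 0.2853]
VL 0.10462316544162963 VD 0.217747441426842 DT 0.07704354919360193 DC,S,P 0.12044716710626832 0.1206949540546466 0.11766755707935891
pipe y dir 1.8641015013237923 yaw 0.2933051745288957
lever 0.11929165248582851 pointer 0.5137136199133051 cup 0.004712744948088821 S 1.4082725275664867 P -1.4135029907686254
brushhead [0.357 0.244]
brushend [ 0.388 -0.005]
bh2 [0.365 0.149]
sc1 [0.469 0.099]
sc2 [0.474 0.002]
sc3 [ 0.41  -0.001]
sc4 [0.404 0.093]
jug [0.701 0.135]
tumb [ 0.723 -0.153]
soap [0.671 0.276]
yellow [ 0.507 -0.203]
```

All distances match the given sizes: pivot to pivot 218 mm (220 expected), outlets 118–121 mm, lever angle about 0.12, pointer about 0.51, and the cup at pointer angle 0. First move: close the gripper, and turn the tool so its x axis lies along the lever.

```bash
cat >> h.py <<'E'
V=np.array([.5178,.1695]);D=np.array([.5807,-.0389]);PY=1.864
def st():
    o=telemetry.get_obs(); r=R.from_quat(o['tool_rot']).as_matrix()
    print('t',round(o['clock'],2),'p',o['eef_pos'].round(4),'alpha',np.arctan2(r[1,0],r[0,0]).round(3),'zax',r[:,2].round(3),'q',o['joint_pos'].round(2),'F',o['ft_force'].round(1),'w',o['grip_width'].round(3)); return o,r
def to(p,alpha=None):
    o,r=st(); d=r.T@(np.array(p)-o['eef_pos']); print('d tool mm',(d*1000).round(1),'scaled',(d/.3).round(4))
    if alpha is not None: print('turn z scaled',(-(alpha-np.arctan2(r[1,0],r[0,0]))/2/np.pi).round(4))
E
python3 -m inch '[[[0,0,-0.0198],[0,0,0],1],[[0,0,-0.0198],[0,0,0],1],[[0,0,-0.0198],[0,0,0],1],[[0,0,-0.0198],[0,0,0],1],[[0,0,-0.0198],[0,0,0],1],[[0,0,-0.0198],[0,0,0],1],[[0,0,-0.0198],[0,0,0],1],[[0,0,-0.0198],[0,0,0],1],[[0,0,-0.0198],[0,0,0],1],[[0,0,-0.0198],[0,0,0],1]]'
python3 -m inch '[[[0,0,-0.0198],[0,0,0],1],[[0,0,-0.0198],[0,0,0],1],[[0,0,0],[0,0,0],1]]'
python3 -c "
from h import *
to([.5145,.2608,.2],1.983)"
```

```text
clock: 0.93
eef_pos: [0.2257, -0.4457, 0.2308]
tool_rot: [0.653, 0.758, 0.0, -0.001]
ft_force: [0.1, 0.4, -0.1]
grip_width: -0.0003
grasp_force: 0.0
clock: 1.18
eef_pos: [0.2257, -0.4457, 0.2308]
tool_rot: [0.556, 0.832, 0.0, -0.001]
ft_force: [0.1, -0.3, -0.1]
grip_width: 0.0001
grasp_force: 0.0Traceback (most recent call last):
  File "<string>", line 3, in <module>
    to([.5145,.2608,.2],1.983)
    ~~^^^^^^^^^^^^^^^^^^^^^^^^
  File "h.py", line 24, in to
    o,r=st(); d=r.T@(np.array(p)-o['eef_pos']); print('d tool mm',(d*1000).round(1),'scaled',(d/.3).round(4))
        ~~^^
  File "h.py", line 22, in st
    print('t',round(o['clock'],2),'p',o['eef_pos'].round(4),'alpha',np.arctan2(r[1,0],r[0,0]).round(3),'zax',r[:,2].round(3),'q',o['joint_pos'].round(2),'F',o['ft_force'].round(1),'w',o['grip_width'].round(3)); return o,r
                                                                                                                                                                                        ^^^^^^^^^^^^^^^^^^^^^
AttributeError: 'float' object has no attribute 'round'
```

```bash
sed -i "s/o\['grip_width'\].round(3)/round(o['grip_width'],3)/" h.py
python3 -c "
from h import *
to([.5145,.2608,.2],1.983)"
```

```text
t 1.18 p [ 0.2257 -0.4457  0.2308] alpha 1.964 zax [-0.001  0.001 -1.   ] q [-1.1   0.24  0.    1.34 -0.    0.08] F [ 0.1 -0.3 -0.1] w 0.0
d tool mm [542.1 537.2  31.4] scaled [1.8072 1.7908 0.1047]
turn z scaled -0.0031
```

```bash
python3 -m inch '[[[0,0,-0.003],[0.09,0.0895,0],1],[[0,0,0],[0.09,0.0895,0],1],[[0,0,0],[0.09,0.0895,0],1],[[0,0,0],[0.09,0.0895,0],1],[[0,0,0],[0.09,0.0895,0],1],[[0,0,0],[0.09,0.0895,0],1],[[0,0,0],[0.09,0.0895,0],1],[[0,0,0],[0.09,0.0895,0],1],[[0,0,0],[0.09,0.0895,0],1],[[0,0,0],[0.09,0.0895,0],1]]'
python3 -m inch '[[[0,0,0],[0.09,0.0895,0],1],[[0,0,0],[0.09,0.0895,0],1],[[0,0,0],[0.09,0.0895,0],1],[[0,0,0],[0.09,0.0895,0],1],[[0,0,0],[0.09,0.0895,0],1],[[0,0,0],[0.09,0.0895,0],1],[[0,0,0],[0.09,0.0895,0],1],[[0,0,0],[0.09,0.0895,0],1],[[0,0,0],[0,0,0],1],[[0,0,0],[0,0,0],1]]'
python3 -c "
from h import *
to([.5145,.2608,.068],1.983)"
```

```text
clock: 2.02
eef_pos: [0.3654, -0.0899, 0.2313]
tool_rot: [0.55, 0.835, 0.0, 0.0]
ft_force: [0.4, -0.2, -0.4]
grip_width: -0.0001
grasp_force: 0.0
clock: 2.85
eef_pos: [0.4761, 0.1936, 0.2302]
tool_rot: [0.548, 0.836, -0.001, -0.0]
ft_force: [-0.7, -0.9, -0.6]
grip_width: 0.0
grasp_force: 0.0
t 2.85 p [0.4761 0.1936 0.2302] alpha 1.981 zax [-0.002 -0.001 -1.   ] q [ 0.39  0.27  0.04  1.34 -0.    1.55] F [-0.7 -0.9 -0.6] w 0.0
d tool mm [ 46.3  62.3 162.1] scaled [0.1545 0.2077 0.5402]
turn z scaled -0.0003
```

Now go across and straight down beside the lever, then look to check the gap.

```bash
python3 -m inch '[[[0,0,0],[0.0775,0.104,0],1],[[0,0,0],[0.0775,0.104,0],1],[[0,0,0],[0,0,0.1],1],[[0,0,0],[0,0,0.1],1],[[0,0,0],[0,0,0.1],1],[[0,0,0],[0,0,0.1],1],[[0,0,0],[0,0,0.09],1],[[0,0,0],[0,0,0.05],1],[[0,0,0],[0,0,0],1],[[0,0,0],[0,0,0],1]]'
python3 -c "
from h import *
to([.5145,.2608,.068],1.983)
snap('scene','sc2'); crop('sc2',330,100,530,250,4,'c2')"
```

```text
clock: 3.68
eef_pos: [0.5141, 0.2578, 0.0688]
tool_rot: [0.55, 0.835, -0.001, -0.001]
ft_force: [-0.2, -0.7, 0.9]
grip_width: -0.0001
grasp_force: 0.0
t 3.68 p [0.5141 0.2578 0.0688] alpha 1.978 zax [-0.002 -0.001 -1.   ] q [ 0.46  0.51 -0.05  1.02 -0.    1.63] F [-0.2 -0.7  0.9] w -0.0
d tool mm [2.6 1.5 0.8] scaled [0.0086 0.005  0.0028]
turn z scaled -0.0008
```

View pics/c2.png

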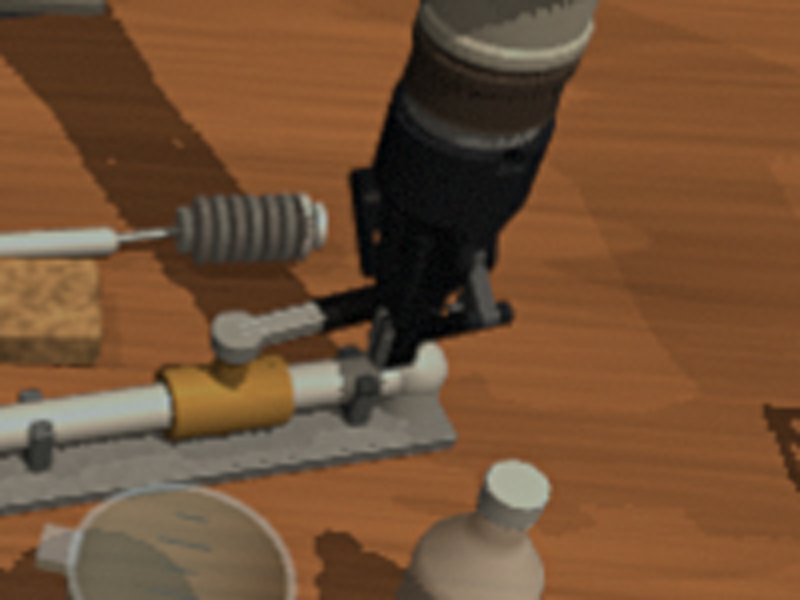

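The picture shows the fingers on the far side of the lever, by the elbow. There is an odd dark piece at crop (505,312), so I'll project known points onto the image to identify it.

Run:
```python
from h import *
c=load('sc2'); o,r=st()
f=lambda p:((proj(c,p)-[330,100])*4).round().astype(int)
p=o['eef_pos']
print('tcp',f(p),'19 back',f(p+[0,0,.019]),'+x 40mm',f(p+r[:,0]*.04),'+y14',f(p+r[:,1]*.0145),'-y14',f(p-r[:,1]*.0145),'body',f(p+[0,0,.073]))
for th in (0,.12,.25):
    a=PY+th; e=np.array([np.cos(a),np.sin(a)]); print(th,[f([*(V+s*e),.084]) for s in (0,.048,.108)])
im=cv2.imread('pics/sc2.png')[150:210,395:475]; cv2.imwrite('pics/c3.png',cv2.resize(cv2.convertScaleAbs(im,alpha=2.2),None,fx=9,fy=9,interpolation=cv2.INTER_CUBIC))
```

```text
t 3.73 p [0.5153 0.2586 0.0702] alpha 1.978 zax [ 0.  0. -1.] q [ 0.47  0.5  -0.04  1.02 -0.    1.63] F [ 0.5  0.2 -0.6] w -0.0
tcp [389 360] 19 back [397 336] +x 40mm [453 344] +y14 [402 378] -y14 [376 342] body [421 262]
0 [array([230, 333]), array([313, 321]), array([415, 307])]
0.12 [array([230, 333]), array([309, 314]), array([405, 292])]
0.25 [array([230, 333]), array([303, 307]), array([391, 275])]
```

View pics/c3.png

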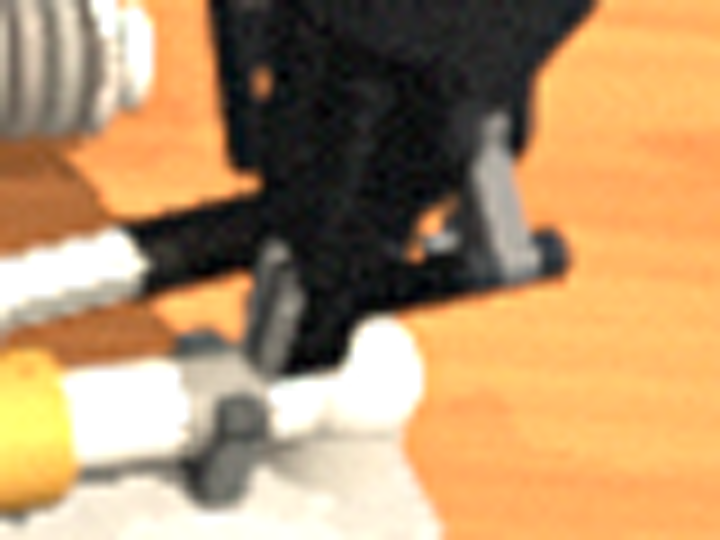

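The dark piece is the +y knuckle of the closed linkage, well above the work. The gap is as planned, so I close it and sweep the lever along its arc, 0.05 rad per row, checking every 10 rows.

```bash
python3 -m inch '[[[0,0,0],[0,-0.016,0],1],[[0,0,0],[0,-0.016,0],1],[[0,0,-0.008],[0.004,-0.014,0],1],[[0,0,-0.008],[0.004,-0.014,0],1],[[0,0,-0.008],[0.004,-0.014,0],1],[[0,0,-0.008],[0.004,-0.014,0],1],[[0,0,-0.008],[0.004,-0.014,0],1],[[0,0,-0.008],[0.004,-0.014,0],1],[[0,0,-0.008],[0.004,-0.014,0],1],[[0,0,-0.008],[0.004,-0.014,0],1]]'
cat >> h.py <<'E'
def rel(P):
    o,r=st(); d=(r.T@np.r_[o['eef_pos'][:2]-P,0])*1000; print('rel pivot, tool x,y mm',d[:2].round(1))
E
python3 -c "
from h import *
rel(V)"
```

```text
clock: 4.57
eef_pos: [0.4757, 0.246, 0.0716]
tool_rot: [0.369, 0.929, 0.002, 0.003]
ft_force: [4.2, 0.3, -0.1]
grip_width: 0.0004
grasp_force: 1.8
t 4.57 p [0.4757 0.246  0.0716] alpha 2.385 zax [ 0.007  0.002 -1.   ] q [ 0.48  0.43 -0.17  0.97 -0.    1.23] F [ 4.2  0.3 -0.1] w 0.0
rel pivot, tool x,y mm [83.1 26.7]
```

```bash
python3 -m inch '[[[0,0,-0.008],[0.004,-0.014,0.001],1],[[0,0,-0.008],[0.004,-0.014,0.001],1],[[0,0,-0.008],[0.004,-0.014,0.001],1],[[0,0,-0.008],[0.004,-0.014,0.001],1],[[0,0,-0.008],[0.004,-0.014,0.001],1],[[0,0,-0.008],[0.004,-0.014,0.001],1],[[0,0,-0.008],[0.004,-0.014,0.001],1],[[0,0,-0.008],[0.004,-0.014,0.001],1],[[0,0,-0.008],[0.004,-0.014,0.001],1],[[0,0,-0.008],[0.004,-0.014,0.001],1]]'
python3 -c "
from h import *
rel(V)"
```

```text
clock: 5.4
eef_pos: [0.4442, 0.2172, 0.0691]
tool_rot: [0.126, 0.992, 0.003, 0.003]
ft_force: [2.7, 2.5, 2.1]
grip_width: -0.0003
grasp_force: 1.8
t 5.4 p [0.4442 0.2172 0.0691] alpha 2.888 zax [ 0.007  0.005 -1.   ] q [ 0.45  0.36 -0.29  0.92  0.    0.71] F [2.7 2.5 2.1] w -0.0
rel pivot, tool x,y mm [83.3 27.7]
```

```bash
python3 -m inch '[[[0,0,-0.008],[0.004,-0.014,0],1],[[0,0,-0.008],[0.004,-0.014,0],1],[[0,0,-0.008],[0.004,-0.014,0],1],[[0,0,-0.008],[0.004,-0.014,0],1],[[0,0,-0.008],[0.004,-0.014,0],1],[[0,0,-0.008],[0.004,-0.014,0],1],[[0,0,-0.008],[0.004,-0.014,0],1],[[0,0,-0.008],[0.004,-0.014,0],1],[[0,0,-0.008],[0.004,-0.014,0],1],[[0,0,0],[0,0,0],1]]'
python3 -c "
from h import *
rel(V)
snap('scene','sc3');crop('sc3',330,100,530,250,4,'c4')
c=load('sc3')
for th in (1.35,1.45,1.57):
    a=PY+th; e=np.array([np.cos(a),np.sin(a)]); print(th,[((proj(c,[*(V+s*e),.084])-[330,100])*4).round() for s in (0,.048,.108)])"
```

```text
clock: 6.23
eef_pos: [0.4304, 0.1794, 0.0683]
tool_rot: [-0.098, 0.995, 0.001, 0.002]
ft_force: [-0.1, 2.3, 0.3]
grip_width: -0.0003
grasp_force: 1.0
t 6.23 p [0.4304 0.1794 0.0683] alpha -2.945 zax [ 0.005  0.003 -1.   ] q [ 0.39  0.31 -0.36  0.9   0.    0.2 ] F [-0.1  2.3  0.3] w -0.0
rel pivot, tool x,y mm [83.7 26.8]
1.35 [array([230., 333.]), array([221., 272.]), array([212., 203.])]
1.45 [array([230., 333.]), array([213., 272.]), array([194., 203.])]
1.57 [array([230., 333.]), array([203., 273.]), array([172., 205.])]
```

View pics/c4.png

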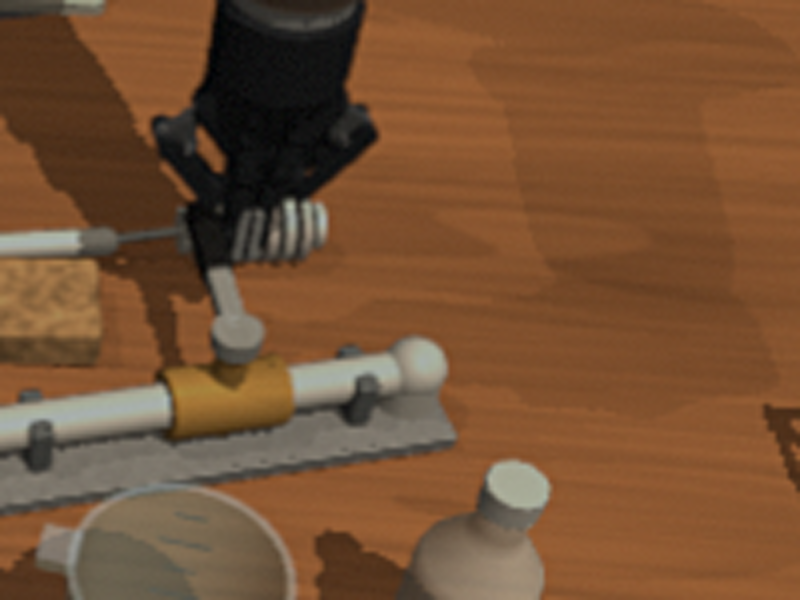

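The picture shows the lever nearly across: sleeve joint at crop (219,268), pivot cap at (237,330), so about 1.45 to 1.47 rad. I push the last bit in half-size steps.

```bash
python3 -m inch '[[[0,0,-0.004],[0.002,-0.007,0],1],[[0,0,-0.004],[0.002,-0.007,0],1],[[0,0,-0.004],[0.002,-0.007,0],1],[[0,0,0],[0,0,0],1],[[0,0,0],[0,0,0],1]]'
python3 -m inch '[[[0,0,-0.002],[0.001,-0.004,0],1],[[0,0,0],[0,0,0],1]]'
python3 -c "
from h import *
rel(V)"
```

```text
clock: 6.7
eef_pos: [0.429, 0.1727, 0.0671]
tool_rot: [-0.135, 0.991, 0.001, 0.001]
ft_force: [1.0, 2.9, 1.4]
grip_width: -0.0002
grasp_force: 1.5
clock: 6.87
eef_pos: [0.4288, 0.1711, 0.0666]
tool_rot: [-0.142, 0.99, 0.0, 0.0]
ft_force: [0.1, 2.7, 1.3]
grip_width: 0.0002
grasp_force: 1.6
t 6.87 p [0.4288 0.1711 0.0666] alpha -2.857 zax [ 0.     0.001 -1.   ] q [ 0.38  0.31 -0.37  0.89  0.    0.1 ] F [0.1 2.7 1.3] w 0.0
rel pivot, tool x,y mm [85.  26.5]
```

Back off along +y and up, then measure the lever from above.

```bash
python3 -m inch '[[[0,0,0],[0,0.06,0],1],[[0,0,0],[0,0.1,0],1],[[0,0,0],[0,0.12,-0.05],1],[[0,0,0],[0,0.12,-0.05],1],[[0,0,0],[0,0.12,0],1],[[0,0,0],[0,0,0],1]]'
python3 -c "
from h import *
rel(V); snap('top','top2'); crop('top2',180,180,300,270,6.6,'c5'); snap('wrist','w2')"
```

```text
clock: 7.37
eef_pos: [0.3841, 0.3254, 0.097]
tool_rot: [-0.144, 0.99, 0.001, 0.001]
ft_force: [0.6, -0.8, 0.4]
grip_width: 0.0001
grasp_force: 0.0
t 7.37 p [0.3841 0.3254 0.097 ] alpha -2.852 zax [ 0.002  0.002 -1.   ] q [ 0.7   0.35 -0.22  1.    0.    0.41] F [ 0.6 -0.8  0.4] w 0.0
rel pivot, tool x,y mm [ 83.6 187.6]
```

View pics/c5.png

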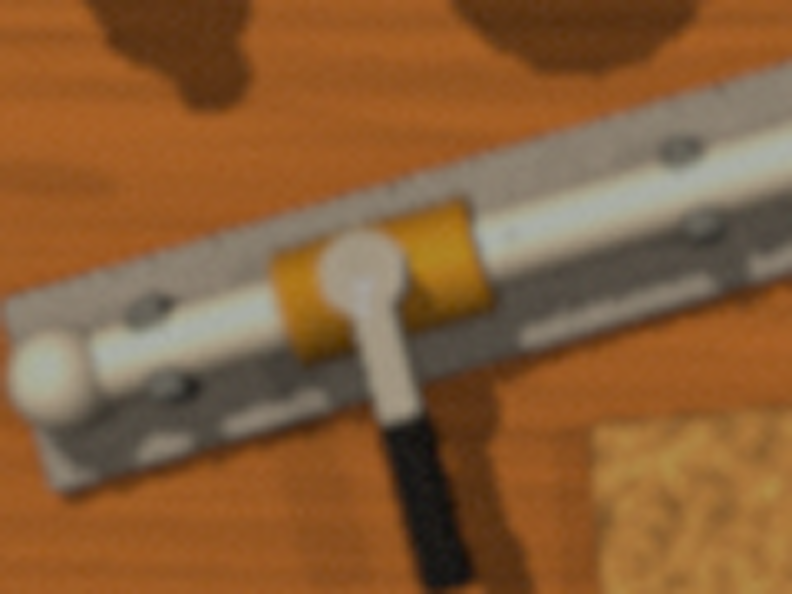

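The picture shows the lever's sleeve from its joint at (403,418) to its end at (449,583), with the mounting plate's edges at (8,300)–(792,62) and (70,492)–(792,285).

Run:
```python
from h import *
c=load('top2')
g=lambda x,y,z: at(c,(180+(x+.5)/6.6-.5,180+(y+.5)/6.6-.5),z)[:2]
an=lambda a,b:np.arctan2(*(b-a)[::-1])%(2*np.pi)
for a,b,z in [((387,425),(428,588),.092),((422,415),(470,578),.092),((403,418),(449,583),.092),((358,320),(385,425),.09),((395,318),(420,412),.09)]:
    A,B=g(*a,z),g(*b,z); print('lever',an(A,B).round(3),A.round(4),B.round(4))
print('from cap',an(g(362,272,.097),g(449,583,.092)))
for z in (0,.01): print('plate',an(g(792,62,z),g(8,300,z)),an(g(792,285,z),g(70,492,z)))
print('elbow->D', an(D,g(52,378,.04)), 'VD',PY)
```

```text
lever 3.395 [0.4696 0.1635] [0.4172 0.1499]
lever 3.435 [0.4728 0.1521] [0.4205 0.1364]
lever 3.421 [0.4718 0.1583] [0.4189 0.1431]
lever 3.403 [0.5035 0.1734] [0.4696 0.1644]
lever 3.41 [0.5042 0.1614] [0.4738 0.153 ]
from cap 3.417074159838283
plate 1.8656283561571396 1.8499037393474136
plate 1.865628356157139 1.849903739347414
elbow->D 1.8556339091066543 VD 1.864
```

The lever is at about 1.555 rad against the pipe, which is square. Next I rise and turn for the pointer. I'll push its bare bar at r = 44 mm from the far side.

```bash
python3 -m inch '[[[0,0,0.0187],[0,0,-0.1],1],[[0,0,0.0187],[0,0,-0.1],1],[[0,0,0.0187],[0,0,-0.1],1],[[0,0,0.0187],[0,0,-0.1],1],[[0,0,0.0187],[0,0,-0.1],1],[[0,0,0.0187],[0,0,0],1],[[0,0,0.0187],[0,0,0],1],[[0,0,0.0187],[0,0,0],1],[[0,0,0.0187],[0,0,0],1],[[0,0,0],[0,0,0],1]]'
python3 -c "
from h import *
to([.636,-.045,.07],2.37)"
```

```text
clock: 8.3
eef_pos: [0.385, 0.3182, 0.2453]
tool_rot: [0.379, 0.925, -0.002, -0.0]
ft_force: [-0.0, -0.2, 0.7]
grip_width: 0.0
grasp_force: 0.0
t 8.3 p [0.385  0.3182 0.2453] alpha 2.364 zax [-0.002 -0.003 -1.   ] q [ 0.69  0.24  0.04  1.37 -0.    1.47] F [-0.  -0.2  0.7] w 0.0
d tool mm [-433.5  -81.9  176. ] scaled [-1.4451 -0.2731  0.5866]
turn z scaled -0.001
```

```bash
python3 -m inch '[[[0,0,0],[-0.12,-0.0225,0],1],[[0,0,0],[-0.12,-0.0225,0],1],[[0,0,0],[-0.12,-0.0225,0],1],[[0,0,0],[-0.12,-0.0225,0],1],[[0,0,0],[-0.12,-0.0225,0],1],[[0,0,0],[-0.12,-0.0225,0],1],[[0,0,0],[-0.12,-0.0225,0],1],[[0,0,0],[-0.12,-0.0225,0],1],[[0,0,0],[-0.12,-0.0225,0],1],[[0,0,0],[-0.12,-0.0225,0],1]]'
python3 -m inch '[[[0,0,0],[-0.12,-0.0225,0],1],[[0,0,0],[-0.12,-0.0225,0],1],[[0,0,0],[0,0,0],1],[[0,0,0],[0,0,0],1]]'
python3 -c "
from h import *
to([.636,-.045,.07],2.37)"
```

```text
clock: 9.13
eef_pos: [0.5951, 0.0174, 0.2455]
tool_rot: [0.377, 0.926, -0.001, -0.001]
ft_force: [1.1, 1.2, 1.0]
grip_width: 0.0001
grasp_force: 0.0
clock: 9.47
eef_pos: [0.6369, -0.0426, 0.2441]
tool_rot: [0.378, 0.926, -0.001, -0.002]
ft_force: [-0.2, 0.7, -0.0]
grip_width: -0.0002
grasp_force: 0.0
t 9.47 p [ 0.6369 -0.0426  0.2441] alpha 2.365 zax [-0.004 -0.    -1.   ] q [-0.07  0.53  0.46  1.51 -0.    0.71] F [-0.2  0.7 -0. ] w -0.0
d tool mm [ -1.5  -1.8 174.1] scaled [-0.005  -0.0061  0.5802]
turn z scaled -0.0007
```

```bash
python3 -m inch '[[[0,0,0],[0,0,0.12],1],[[0,0,0],[0,0,0.12],1],[[0,0,0],[0,0,0.12],1],[[0,0,0],[0,0,0.08],1],[[0,0,0],[0,0,0],1]]'
python3 -m inch '[[[0,0,0],[0,0,0.04],1],[[0,0,0],[0,0,0.04],1],[[0,0,0],[0,0,0.04],1],[[0,0,0],[0,0,0.02],1],[[0,0,0],[0,0,0],1],[[0,0,0],[0,0,0],1]]'
python3 -c "
from h import *
rel(D); snap('scene','sc4'); crop('sc4',210,150,370,270,5,'c6')"
```

```text
clock: 9.88
eef_pos: [0.6314, -0.0382, 0.1075]
tool_rot: [0.376, 0.927, -0.002, -0.007]
ft_force: [-1.7, 0.4, -0.9]
grip_width: -0.0005
grasp_force: 0.0
clock: 10.38
eef_pos: [0.6376, -0.039, 0.0735]
tool_rot: [0.377, 0.926, 0.0, 0.0]
ft_force: [0.7, -0.5, -0.4]
grip_width: 0.0001
grasp_force: 0.0
t 10.38 p [ 0.6376 -0.039   0.0735] alpha 2.369 zax [ 0.001 -0.    -1.   ] q [-0.06  0.61  0.16  1.11 -0.    0.71] F [ 0.7 -0.5 -0.4] w 0.0
rel pivot, tool x,y mm [-40.8  39.7]
```

View pics/c6.png

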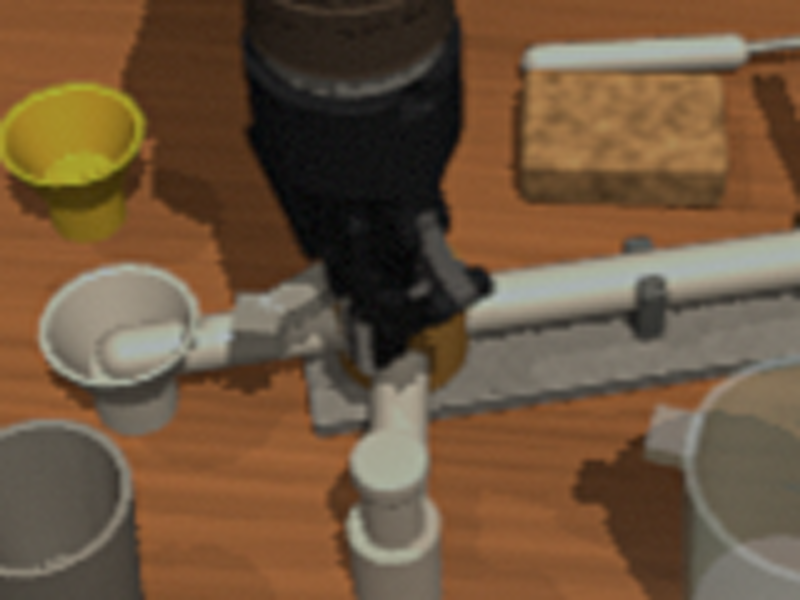

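The fingers stand clear on the far side of the arm, arrow tip at crop (255,325), diverter at (405,340), standpipe at (390,465). I approach and sweep clockwise.

```bash
python3 -m inch '[[[0,0,0],[-0.005,-0.025,0.008],1],[[0,0,0],[-0.005,-0.025,0.008],1],[[0,0,0.008],[-0.004,-0.0073,0],1],[[0,0,0.008],[-0.004,-0.0073,0],1],[[0,0,0.008],[-0.004,-0.0073,0],1],[[0,0,0.008],[-0.004,-0.0073,0],1],[[0,0,0.008],[-0.004,-0.0073,0],1],[[0,0,0.008],[-0.004,-0.0073,0],1],[[0,0,0.008],[-0.004,-0.0073,0],1],[[0,0,0],[0,0,0],1]]'
python3 -c "
from h import *
rel(D)"
```

```text
clock: 11.27
eef_pos: [0.6224, -0.0675, 0.0681]
tool_rot: [0.534, 0.846, 0.001, 0.0]
ft_force: [2.1, 3.5, 0.7]
grip_width: -0.0003
grasp_force: 1.6
t 11.27 p [ 0.6224 -0.0675  0.0681] alpha 2.016 zax [ 0.002  0.002 -1.   ] q [-0.11  0.59  0.11  1.08  0.    1.02] F [2.1 3.5 0.7] w -0.0
rel pivot, tool x,y mm [-43.8  25.3]
```

```bash
python3 -m inch '[[[0,0,0.008],[-0.004,-0.0073,0],1],[[0,0,0.008],[-0.004,-0.0073,0],1],[[0,0,0.008],[-0.004,-0.0073,0],1],[[0,0,0],[0,0,0],1],[[0,0,0],[0,0,0],1]]'
python3 -c "
from h import *
rel(D)"
python3 -m inch '[[[0,0,0],[0,0.06,0],1],[[0,0,0],[0,0.08,0],1],[[0,0,0],[0,0,-0.12],1],[[0,0,0],[0,0,-0.12],1],[[0,0,0],[0,0,-0.12],1],[[0,0,0],[0.12,0,-0.05],1],[[0,0,0],[0.12,0,0],1],[[0,0,0],[0.12,0,0],1],[[0,0,0],[0.12,0,0],1],[[0,0,0],[0.1,0,0],1]]'
python3 -c "
from h import *
st(); snap('top','top3'); crop('top3',300,130,420,220,6.6,'c7')"
```

```text
clock: 11.68
eef_pos: [0.6179, -0.0737, 0.0681]
tool_rot: [0.595, 0.804, 0.001, 0.001]
ft_force: [3.0, 3.3, 0.8]
grip_width: 0.0002
grasp_force: 1.6
t 11.68 p [ 0.6179 -0.0737  0.0681] alpha 1.868 zax [ 0.002  0.001 -1.   ] q [-0.12  0.59  0.09  1.08  0.    1.15] F [3.  3.3 0.8] w 0.0
rel pivot, tool x,y mm [-44.1  25.4]
clock: 12.52
eef_pos: [0.6056, 0.1057, 0.1905]
tool_rot: [0.595, 0.804, -0.001, 0.0]
ft_force: [0.3, 0.2, -0.2]
grip_width: -0.0003
grasp_force: 0.0
t 12.52 p [0.6056 0.1057 0.1905] alpha 1.867 zax [-0.001 -0.002 -1.   ] q [ 0.17  0.49  0.26  1.34 -0.    1.45] F [ 0.3  0.2 -0.2] w -0.0
```

View pics/c7.png

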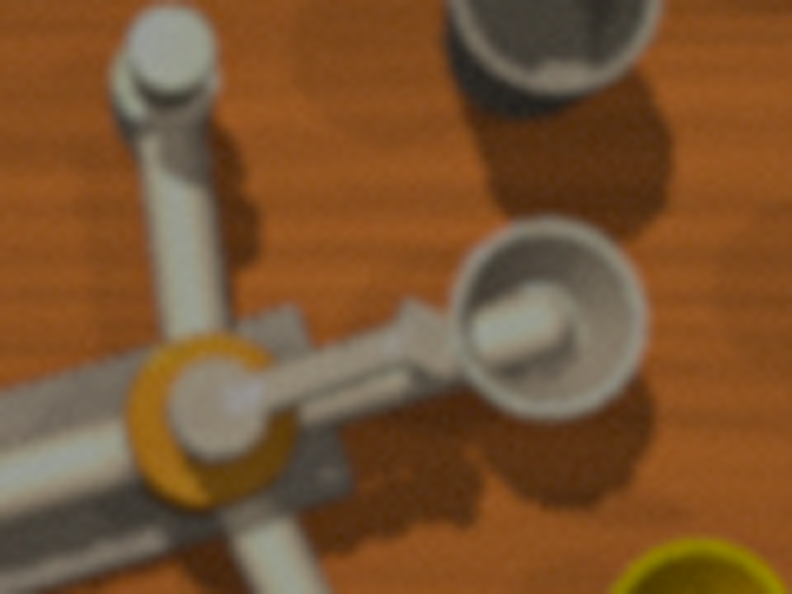

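The arm points at the cup. Bar edges run (262,378)–(400,330) and (268,412)–(410,365), arrow barbs are at (408,298) and (438,380), and the cap is at (220,408). I'll compute the angle.

Run:
```python
from h import *
c=load('top3')
g=lambda x,y,z: at(c,(300+(x+.5)/6.6-.5,130+(y+.5)/6.6-.5),z)[:2]
an=lambda a,b:(np.arctan2(*(b-a)[::-1])-PY+np.pi)%(2*np.pi)
w=lambda a:(a+np.pi)%(2*np.pi)-np.pi
for a,b in [((262,378),(400,330)),((268,412),(410,365))]: print('bar',w(an(g(*a,.091),g(*b,.091))))
C0=g(220,408,.1)
print('cap-barbs',w(an(C0,(g(408,298,.091)+g(438,380,.091))/2)),'cap-tip',w(an(C0,g(465,335,.091))),'cup',w(an(C0,g(550,318,.056))),C0)
```

```text
bar 0.04178325679102812
bar 0.02587623644173842
cap-barbs 0.04617512342692365 cap-tip 0.0063722055371879804 cup 0.008527304971984506 [ 0.58104131 -0.03855653]
```

Pointer is within about 0.03 rad of the cup. A last look at the whole scene before handing in.

View pics/top3.png

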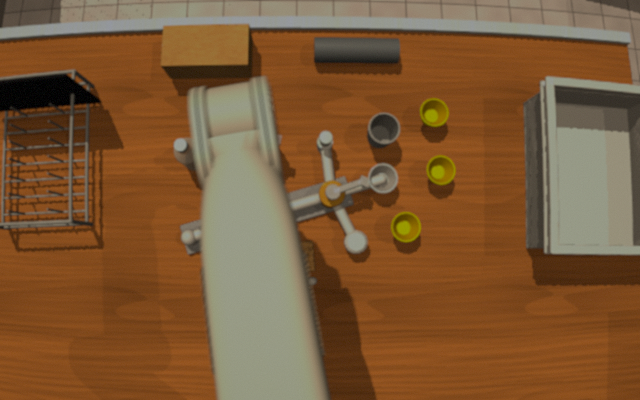

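The cup, tumbler, soap and yellow cups are at the same pixels as at the start, and the arm is clear of everything with the force near 0. Handing in.

```bash
python3 -m inch '[[[0,0,0],[0,0,-0.08],1],[[0,0,0],[0,0,0],1],[[0,0,0],[0,0,0],1],[[0,0,0],[0,0,0],1]]' && python3 -c "
from workcell import workorder
print(workorder.job_done())"
```

```text
clock: 12.9
eef_pos: [0.607, 0.1039, 0.2142]
tool_rot: [0.596, 0.803, -0.0, 0.0]
ft_force: [0.2, -0.0, -0.6]
grip_width: 0.0
grasp_force: 0.0
the job is handed in; nothing more can be done
None
```

The job is handed in at 12.9 s: I shut the valve first (lever at about 1.56 rad against 1.57), then turned the diverter pointer to within about 0.03 rad of the white drain cup; no loose thing was touched as far as I could tell, though the arm hid the jug, scourer, brush and lever in the last picture.

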